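# Rack the cup tray behind its drop catches

### The arm

A 6-joint arm with a two-finger parallel gripper is mounted at the origin on a cart in front of the work surface, level with it; the furniture and walls round the work are solid. World frame = base frame: x ahead of the robot, y to its left, z up, the work surface at z = 0. Lengths are in m, angles in rad, forces in N, time in s.
With the tool pointing down it reaches from about 0.375 to 0.9 m from the base axis. Payload 3.1 kg.
Tool frame: the origin (TCP) lies between the finger pads, 19 mm behind the fingertips; this is the grasp point; z points along the fingers, y is the line along which they close (so a half turn about z gives the same grasp; the last joint's range is limited). The gripper opens to 85 mm and grips with 20 to 120 N. Pads are 22 mm wide; open, the fingers measure 114 mm over their backs; the gripper's body (76 mm by 85 mm) begins 54 mm behind the grasp point. The pads swing forward as they close: fully open they stand 13 mm farther back than shut.
Start: joints at [0.977, 0.527, 1.433, -0, 1.181, -0.178], TCP at [0.252, 0.572, 0.25] pointing down, gripper open.
Joint ranges: [-3.08, 3.08], [-0.75, 2.2], [0.22, 2.44], [-1.43, 4.57], [0, 2.65], [-2.85, 2.85]. Speed limits (rad/s): [2.79, 2.79, 3.14, 3.14, 3.14, 3.14].

### API

Orientations are given as a unit quaternion [x, y, z, w].
In Python, from station import manip gives the robot as it stands.
- The arm moves only by the tool drive_tool, never from a script. Its argument "plan" is a list of rows, each a list of 7 numbers: the shift along the tool's x, y, z in m, then the turn, a rotation vector about the tool's x, y, z in degrees, then the opening, from -1 (shut) to 1 (fully open). In form: [[x, y, z, wx, wy, wz, gripper], ...]. A call has 1 to 10 rows; each row shifts and turns the commanded pose from where the row before left it, along the tool's axes as they then stand; what a row does not reach is not made up. A row lasts 1/10 s, in which the tool goes at most 50 mm and 8.59 degrees, less where a joint would pass 70% of its speed; a pose out of reach is approached as far as the arm can. A call is refused whole if a number of a shift passes 0.05 or a number of a turn 8.59, either way. A call with a gripper value outside its range is refused whole. The fingers move at their own pace and stop on an object; "newtons" is the grip in N (left out, the last holds). Time passes only in rows, so rows that do not move let the fingers close. It gives the time, the measured TCP pose, the force, the opening and the grip force at its end, in the units of the state.
- manip.sense(): the state, without advancing time (a new reading comes with each control period).
- manip.snapshot(name): name is "scene" or "side" or "wrist"; returns a dict with "image" (400x640x3 uint8, red, green, blue), "z_map" (400x640 float32, m along the optical axis (not along the pixel's ray), 0 where there is no reading), "fov_y" (degrees; the focal length in pixels is half the picture's height over the tangent of half this angle, whatever the lens; pixels are square), "cx", "cy" (the principal point, pixels), "extrinsics" (4x4, takes a point from camera to world coordinates); the wrist camera has in their place "mount" (4x4, takes a point from camera to tool coordinates, whose origin is the TCP and whose axes are the flange's). Camera axes: x right, y up, looking along -z (the intrinsics and any distortion apply to the point x, -y, -z); pixel columns grow to the right and rows downward; lengths in m; the calibration is good to about 2 mm. A picture is of the moment at which its call begins: read the wrist's pose just before it.
- manip.sign_off(): hands the job in; it is judged then, once.
The state is a dict: "t": time; "q": joint angles; "qd": joint speeds; "tau": joint torques, N m; "tcp_pos": TCP position; "tool_rot": TCP orientation; "force": force on the tool from outside, world axes, zero at the start; "ft_torque": the same for the moment, N m; "finger_gap": opening from 0.0 (shut) to 1.0 (fully open); "gripper_force": force on a finger pad.
Only numpy, scipy, OpenCV 4.12 (cv2) and the standard library are available. Lean on these libraries where they do the work, as an engineer would, in place of code of your own. Each camera call takes 0.05 s, during which the arm holds its last target. There are 200 camera calls.

### The job

Put the wooden tray with the two espresso cups away in the empty upper tier of the wooden rack: lift it by its grip board, feed its flanges into the runners nose first and slide it in so that the tray itself lifts the two steel drop catches and both fall behind it. Then, before letting go, tug the tray back gently against the fallen catches, with about 6 N, to prove that they hold, and leave it there with both catches down. Never force it, keep the cups standing in the tray, do not work the catches with the gripper and leave everything else where it stands.

Things in the scene. Friction and masses are not known exactly. Their poses are not given: they have to be found in the camera images.
- tray: Light wooden tray, 0.2 kg (with cups 0.36); all lengths here in mm. Origin: centre of underside; +x to the nose, z up. Body 140 x 134, walls 24, floor 4. Flanges along both sides reach y = +-77, z 19 to 24, x -70 to 70. Grip board at x -70 to -60: 24 high, and in the middle (86 wide) a bar at z 36 to 48 on posts. Pinch board and bar across their 10 mm at y = 0, TCP about 32 above the underside.
- rack: Fixed two-tier wooden rack, 160 mm deep, 112 high. Origin: centre of underside; +x runs from the mouth (x = -80) to the back board, z up. Lower tier is full. Upper tier: runner tops at z 97 carry the flanges (tray origin z = 78, y = 0); side play 2.5 each way, flared mouth; from x = -20 inward lips leave 3 over the flanges. Tray origin is at x = -1 when it touches the back board.
- catch_left (a joint): Angle of the upper left (+y) drop catch, a 70 g steel arm outside the side board with a nose across the runner's front end: 0 down, about 0.15 riding on the tray's flange. Falls by its weight. Its ramp begins 26 to 47 before the mouth: the tray coming in lifts it with 1 or 2 N; past the flange's end it drops behind. A pull of 6 to 9 N proves it; over 10 N on one catch bends it.
- catch_right (a joint): Angle of the upper right (-y) drop catch, mirror image of the left. Both swing on pins clamped alike in the slots of brass plates, at rack z = 96, x = -21 to 0 (for trays of other lengths); where differs from start to start and is not reported. Caught, the tray's origin bears at rack x = -26 to -5 accordingly, 4 to 25 short of the back board.
- cup_a: White espresso cup, 60 diameter at the rim, 55 high, loose in the nose half of the tray, 32 before its middle on the left (+y). Origin: centre of its foot, z up.
- cup_b: The second white espresso cup, beside the first on the right (-y) of the tray.
- egg_timer: Red and white egg timer, 62 wide, 43 high, a bystander to the right of the rack. Origin: centre of its foot.
- teapot: Small cream teapot with green lid, 117 wide, 92 high, a bystander at the left. Origin: centre of its foot.
There are look-alikes about, which are no part of the job. Of the things shaped like the tray, the wooden one is meant.

How it is judged:
By the outcome, as a careful person would: the job done as asked, in the order asked, and still so for the second after the job is handed in, with the robot touching nothing.
It also fails if it takes over 64 s, if anything falls off the work surface, if the arm or the gripper's body presses on something with over 40 N, if the wrist force passes 120 N, or if a joint passes its speed limit or range.

## Working session

There is one attempt and no reset: what is moved stays moved. The work goes in short steps, Python scripts to look and compute and a tool call to move; the robot and the scene stay as the last step left them, time stands still between calls to the robot, and variables do not carry over. Pictures are saved under pics/ and viewed, at most 10 in all, crops included, and the job is handed in when it is done.

Besides the shell and the picture viewer there is one more tool, called by a JSON object that holds its "fn" and its "kwargs". drive_tool: Moves the arm, as the interface text tells. Its arguments: {"type":"object","properties":{"plan":{"type":"array"},"newtons":{"type":"number"}},"required":["plan"]}

```bash
ls; mkdir -p pics
cat > h.py <<'E'
import numpy as np, cv2
from station import manip
from scipy.spatial.transform import Rotation as R
def snap(n):
    s=manip.sense(); d=manip.snapshot(n)
    if n=="wrist":
        T=np.eye(4);T[:3,:3]=R.from_quat(s["tool_rot"]).as_matrix();T[:3,3]=s["tcp_pos"]
        d["E"]=T@np.array(d["mount"])
    else: d["E"]=np.array(d["extrinsics"])
    return d
def cloud(d):
    z=d["z_map"];h,w=z.shape;f=h/2/np.tan(np.radians(d["fov_y"])/2)
    u,v=np.meshgrid(np.arange(w),np.arange(h))
    P=np.stack([(u-d["cx"])/f*z,-(v-d["cy"])/f*z,-z,np.ones_like(z)],-1)@d["E"].T
    P=P[...,:3];P[z==0]=np.nan
    return P
E
python3 - <<'E'
from h import *
s=manip.sense();print({k:np.round(v,3) for k,v in s.items()})
for n in ("scene","side"):
    d=snap(n);cv2.imwrite(f"pics/{n}0.png",d["image"][...,::-1]);np.savez(f"{n}0.npz",P=cloud(d),im=d["image"]);print(n,[k for k in d],d["fov_y"],np.round(d["E"],2).tolist())
E
```

```text
pics
{'t': np.float64(0.0), 'q': array([ 0.976,  0.528,  1.434, -0.   ,  1.181, -0.179]), 'qd': array([-0.001,  0.001,  0.001,  0.   , -0.001, -0.   ]), 'tau': array([ 1.0000e-03, -4.4234e+01, -1.7803e+01, -0.0000e+00,  8.0000e-03,
        0.0000e+00]), 'tcp_pos': array([0.252, 0.571, 0.249]), 'tool_rot': array([ 0.206,  0.978, -0.001, -0.   ]), 'force': array([-0.15 , -0.663, -0.629]), 'ft_torque': array([ 0.044, -0.01 ,  0.001]), 'gripper_force': np.float64(0.0), 'finger_gap': np.float64(1.002)}
scene ['image', 'z_map', 'fov_y', 'cx', 'cy', 'extrinsics', 'E'] 43.35974097077924 [[0.79, 0.41, -0.45, -0.3], [-0.61, 0.54, -0.58, -0.95], [0.0, 0.74, 0.68, 1.26], [0.0, 0.0, 0.0, 1.0]]
side ['image', 'z_map', 'fov_y', 'cx', 'cy', 'extrinsics', 'E'] 49.376901830002026 [[0.99, 0.1, -0.12, 0.32], [-0.15, 0.61, -0.78, -0.9], [-0.01, 0.79, 0.62, 0.89], [0.0, 0.0, 0.0, 1.0]]
```

View pics/scene0.png

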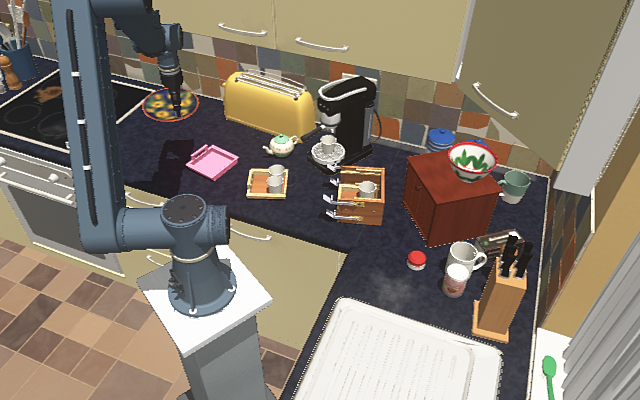

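View pics/side0.png

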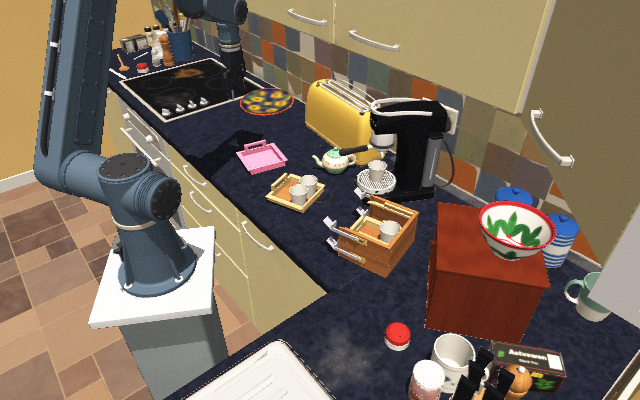

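The pictures show three tray-like things: the pink tray (scene 212,161), the wooden tray with two cups (scene 268,183; side 295,191), and the full lower-tier tray inside the rack (scene 362,190). The wooden one at (268,183) fits the description. The rack is at scene (360,195), mouth to the left with the catches sticking out. I'll check with a close crop and measure.

Run:
```python
from h import *
A=np.load("scene0.npz");B=np.load("side0.npz")
a=cv2.resize(A["im"][155:235,235:395],(800,400),interpolation=cv2.INTER_CUBIC)
cv2.imwrite("pics/crop.png",a[...,::-1])
for n,D,pts in (("scene",A,[(268,183),(362,190)]),("side",B,[(295,191),(375,225)])):
    P=D["P"]
    for u,v in pts: print(n,u,v,np.round(P[v,u],3))
P=np.concatenate([A["P"].reshape(-1,3),B["P"].reshape(-1,3)])
C=np.concatenate([A["im"].reshape(-1,3),B["im"].reshape(-1,3)])
# height-map top view with colours
x0,x1,y0,y1=0.3,0.95,-0.35,0.35;s=0.00125
m=(P[:,0]>x0)&(P[:,0]<x1)&(P[:,1]>y0)&(P[:,1]<y1)&(P[:,2]>-.02)&(P[:,2]<.3)
P=P[m];C=C[m];o=np.argsort(P[:,2]);P=P[o];C=C[o]
I=np.zeros((int((x1-x0)/s),int((y1-y0)/s),3),np.uint8)
r=((x1-P[:,0])/s).astype(int).clip(0,I.shape[0]-1);c=((y1-P[:,1])/s).astype(int).clip(0,I.shape[1]-1)
for dr in(0,1):
  for dc in (0,1): I[(r+dr).clip(0,I.shape[0]-1),(c+dc).clip(0,I.shape[1]-1)]=C
cv2.imwrite("pics/top.png",I[...,::-1]);print(I.shape)
```

```text
scene 268 183 [0.405 0.237 0.041]
scene 362 190 [0.659 0.006 0.032]
side 295 191 [0.415 0.248 0.031]
side 375 225 [0.634 0.049 0.023]
(519, 560, 3)
```

View pics/crop.png

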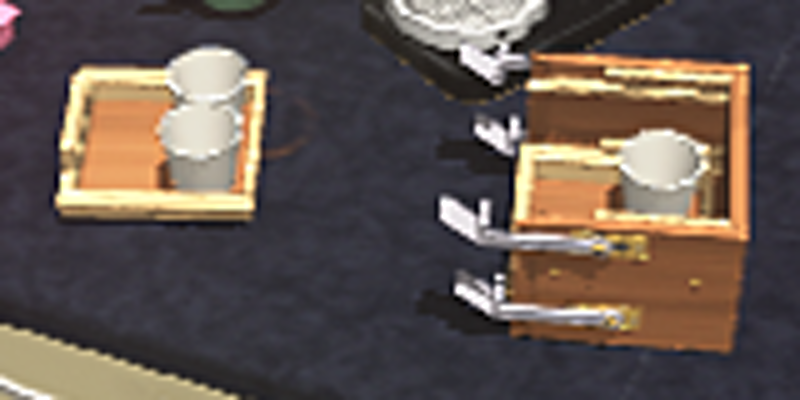

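View pics/top.png

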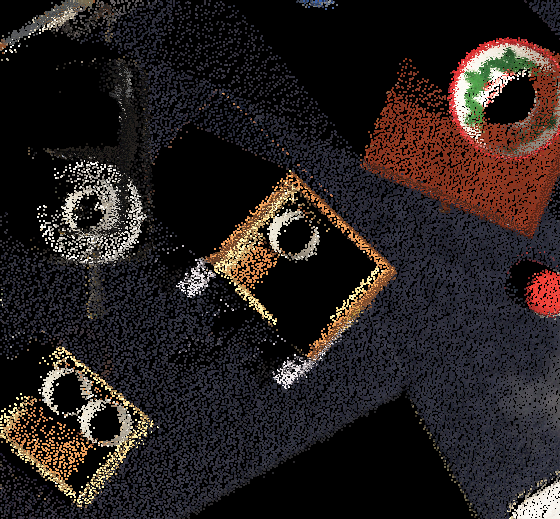

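The crop confirms it: a pale wooden tray with two cups, grip board at its left end and nose toward the rack. The top map puts the tray centre near (0.415, 0.256) and the rack near (0.616, -0.029), yaw about -45°. I'll move above the tray for a closer look.

{"fn": "drive_tool", "kwargs": {"plan": [[-0.026, -0.021, -0.008, 0, 0, 0, 1], [-0.026, -0.021, -0.008, 0, 0, 0, 1], [-0.026, -0.021, -0.008, 0, 0, 0, 1], [-0.026, -0.021, -0.008, 0, 0, 0, 1], [-0.026, -0.021, -0.008, 0, 0, 0, 1], [-0.026, -0.021, -0.008, 0, 0, 0, 1], [-0.026, -0.021, -0.008, 0, 0, 0, 1], [-0.026, -0.021, -0.008, 0, 0, 0, 1], [-0.026, -0.021, -0.008, 0, 0, 0, 1], [-0.026, -0.021, -0.008, 0, 0, 0, 0]]}}

```text
t: 1.1
tcp_pos: [0.4056, 0.2733, 0.33]
tool_rot: [0.206, 0.978, -0.0, -0.0]
force: [-0.1, 0.5, 0.1]
finger_gap: 0.859
gripper_force: 0.0
```

{"fn": "drive_tool", "kwargs": {"plan": [[0, 0, 0, 0, 0, 8.5, 0], [0, 0, 0, 0, 0, 8.5, 0], [0, 0, 0, 0, 0, 8.5, 0], [0, 0, 0, 0, 0, 8.5, 0], [0, 0, 0, 0, 0, 8.5, 0], [0, 0, 0, 0, 0, 8.5, 0], [0, 0, 0, 0, 0, 8.5, 0], [0, 0, 0, 0, 0, 8.5, 0], [0, 0, 0, 0, 0, 8.5, 0], [0, 0, 0, 0, 0, 8.5, 0]]}}

```text
t: 2.1
tcp_pos: [0.405, 0.2745, 0.3296]
tool_rot: [0.815, 0.579, -0.001, -0.0]
force: [0.5, 0.0, -0.0]
finger_gap: 0.501
gripper_force: 0.0
```

{"fn": "drive_tool", "kwargs": {"plan": [[0, 0, 0, 0, 0, 8.5, 0], [0, 0, 0, 0, 0, 8.5, 0], [0, 0, 0, 0, 0, 7, 0], [0, 0, 0, 0, 0, 0, 0], [0, 0, 0, 0, 0, 0, 0]]}}

```text
t: 2.6
tcp_pos: [0.4052, 0.2745, 0.3298]
tool_rot: [0.916, 0.401, -0.0, -0.0]
force: [0.7, -0.1, 0.3]
finger_gap: 0.503
gripper_force: 0.0
```

Run:
```python
from h import *
d=snap("wrist");s=manip.sense();print(s["t"],np.round(s["tcp_pos"],4),np.round(s["tool_rot"],4),np.round(s["q"],3),s["finger_gap"],np.round(s["force"],2))
print(np.round(d["mount"],3).tolist(),d["fov_y"],d["cx"],d["cy"])
cv2.imwrite("pics/w1.png",d["image"][...,::-1]);np.savez("w1.npz",P=cloud(d),im=d["image"])
```

```text
2.65 [0.4053 0.2746 0.3298] [ 9.160e-01  4.012e-01 -3.000e-04 -0.000e+00] [0.367 0.248 1.657 0.    1.237 1.112] 0.4996964279848577 [0.4  0.59 0.04]
[[-0.001, 0.964, 0.265, 0.067], [1.0, 0.001, -0.001, -0.001], [-0.001, 0.265, -0.964, -0.124], [0.0, 0.0, 0.0, 1.0]] 62.37552552425392 323.65441188623817 202.96802953946013
```

View pics/w1.png

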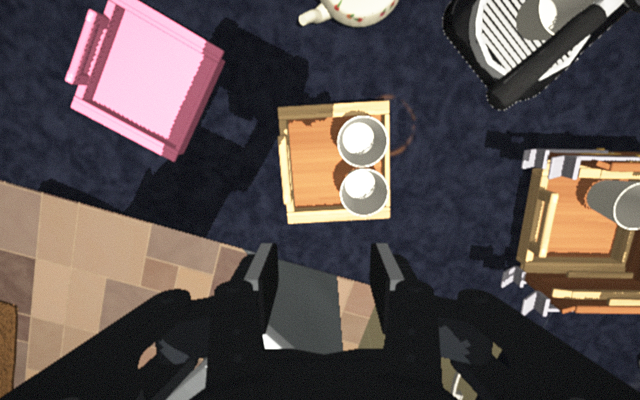

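The wrist view shows the wooden tray at (335,162), its grip bar on the left at (287,165), and the rack at right (585,230) with its catches at the mouth. Next I'll fit the tray and rack poses from this cloud.

```bash
cat >> h.py <<'E'
from scipy.optimize import minimize
def fit(P,rects,p0,s=.003):
    # rects: list of (zlo,zhi,[ (x0,x1,y0,y1),...]) footprints ; maximise area overlap: points inside minus penalties via signed distance
    def cost(p):
        c,sn=np.cos(p[2]),np.sin(p[2]);J=0
        for zl,zh,rs in rects:
            Q=P[(P[:,2]>zl)&(P[:,2]<zh)]
            d=Q[:,:2]-p[:2];x=c*d[:,0]+sn*d[:,1];y=-sn*d[:,0]+c*d[:,1]
            D=np.full(len(Q),1.)
            for a,b,e,f in rs:
                dx=np.maximum(np.maximum(a-x,x-b),0);dy=np.maximum(np.maximum(e-y,y-f),0);D=np.minimum(D,np.hypot(dx,dy))
            J+=np.minimum(D/s,4).sum()/max(len(Q),1)
        return J
    best=None
    for a in np.radians([-6,-3,0,3,6]):
        for o in ((0,0),(.006,0),(-.006,0),(0,.006),(0,-.006)):
            r=minimize(cost,np.array(p0)+[o[0],o[1],a],method="Nelder-Mead",options=dict(initial_simplex=np.array(p0)+[o[0],o[1],a]+np.array([[0,0,0],[.004,0,0],[0,.004,0],[0,0,.05]]),xatol=1e-5,fatol=1e-6,maxiter=600))
            if best is None or r.fun<best.fun: best=r
    return best.x,best.fun
TR=[(.016,.030,[(-.07,.07,.062,.077),(-.07,.07,-.077,-.062),(.065,.07,-.077,.077),(-.07,-.06,-.077,.077)]),(.040,.056,[(-.07,-.06,-.043,.043)])]
def near(P,c,r): 
    P=P.reshape(-1,3);P=P[np.isfinite(P).all(1)];return P[np.hypot(P[:,0]-c[0],P[:,1]-c[1])<r]
E
python3 - <<'E'
from h import *
for n in ("w1","scene0","side0"):
    P=np.load(n+".npz")["P"];Q=near(P,(.415,.25),.11)
    t=Q[Q[:,2]<.01];print(n,"table z",np.median(t[:,2]).round(4),t[:,2].std().round(4),len(Q))
    Q=Q-[0,0,np.median(t[:,2])]
    print(np.histogram(Q[:,2],np.arange(0.01,.07,.004))[0])
    # exclude cup: model rings ignored by trunc cost
    x,f=fit(Q,TR,(.415,.253,np.radians(-42)));print(x[:2].round(4),np.degrees(x[2]).round(2),round(f,3))
    K=near(P,(.616,-.029),.16)
    print("rack z",np.histogram(K[:,2],np.arange(0.06,.14,.004))[0])
    q=K[(K[:,2]>.107)&(K[:,2]<.118)][:,:2];d=(q-[.616,-.029])@np.array([[.7071,.7071],[-.7071,.7071]])
    if len(d): print(np.percentile(d,[1,5,50,95,99],axis=0).round(4).tolist())
E
```

```text
w1 table z 0.0017 0.0025 68171
[ 228  218 1099 2167  166  155  188  202  409  542  209  423  101    0]
[0.4169 0.2654] -39.4 2.851
rack z [ 312  307  278   78   17   17   24  138  527 1144  604  382  942  850
    0    0    0    0    0    0]
[[-0.13, -0.0867], [-0.1262, -0.0825], [-0.0564, -0.0691], [0.0054, 0.0944], [0.0114, 0.0967]]
scene0 table z -0.0002 0.3066 2174
[ 51  43 117 139  86  43  31  47  58  61  55  52  22   3]
[0.4157 0.2603] -38.84 3.965
rack z [107 119  89  71  68  59  47  69 129 123 121 141 226 125  22   3   5   3
   7   4]
[[-0.1252, -0.0912], [-0.1168, -0.0878], [0.0236, -0.0134], [0.0758, 0.0901], [0.1562, 0.0945]]
side0 table z 0.0 0.0032 2338
[ 69  74 163 242  65  44  68  68  87  91  62  79  17   0]
[0.4177 0.2625] -38.96 3.971
rack z [184 174 130 116 129  93  67 110 187 215 182 190 499 128   4   1   6   0
   4   0]
[[-0.1236, -0.0873], [-0.1167, -0.084], [0.0257, -0.0192], [0.0757, 0.0924], [0.0782, 0.0952]]
```

{"fn": "drive_tool", "kwargs": {"plan": [[-0.001, -0.0122, 0.03, 0, 0, 0, 0], [-0.001, -0.0122, 0.03, 0, 0, 0, 0], [-0.001, -0.0122, 0.03, 0, 0, 0, 0], [-0.001, -0.0122, 0.03, 0, 0, 0, 0], [0, 0, 0.02, 0, 0, -3.5, 0], [0, 0, 0.02, 0, 0, 0, 0], [0, 0, 0, 0, 0, 0, 0], [0, 0, 0, 0, 0, 0, 0]]}}

```text
t: 3.45
tcp_pos: [0.3671, 0.3049, 0.1701]
tool_rot: [0.904, 0.428, -0.0, 0.0]
force: [0.0, -0.5, 0.2]
finger_gap: 0.497
gripper_force: 0.0
```

```bash
cat >> h.py <<'E'
def totool(s,p): # world point -> tool frame
    return R.from_quat(s["tool_rot"]).inv().apply(np.array(p)-s["tcp_pos"])
E
python3 - <<'E'
from h import *
d=snap("wrist");s=manip.sense();P=cloud(d);np.savez("w2.npz",P=P,im=d["image"])
print(np.round(s["tcp_pos"],4),np.round(s["tool_rot"],4))
Q=near(P,(.41,.265),.11);t=Q[Q[:,2]<.01];print(np.median(t[:,2]));Q=Q-[0,0,np.median(t[:,2])]
print(np.histogram(Q[:,2],np.arange(0.01,.07,.004))[0])
Rm=R.from_quat(s["tool_rot"]);T=Rm.inv().apply(Q-s["tcp_pos"])
b=T[(Q[:,2]>.042)&(Q[:,2]<.054)&(abs(T[:,1])<.02)]
print("bar tool y/x pct",np.percentile(b,[2,10,50,90,98],axis=0).round(4)[:,:2].tolist(),len(b))
if len(b): print("slope deg",np.degrees(np.polyfit(b[:,0],b[:,1],1)[0]))
# side flange outer extents: tool x at rim heights
r=T[(Q[:,2]>.018)&(Q[:,2]<.028)];print("rim x",np.percentile(r[:,0],[1,3,10,90,97,99]).round(4),"y",np.percentile(r[:,1],[1,3,50,97,99]).round(4))
cv2.imwrite("pics/w2.png",d["image"][...,::-1])
E
```

```text
[0.3676 0.3051 0.1707] [ 9.037e-01  4.282e-01  6.000e-04 -0.000e+00]
0.0030413106341264096
[ 541  592 5215 1190  571  598  665  700 2012  915  852 1381    3    0]
bar tool y/x pct [[-0.0402, -0.0062], [-0.0325, -0.0053], [0.0026, -0.0014], [0.0353, 0.0025], [0.0412, 0.0033]] 1363
slope deg 0.17663952862529586
rim x [-0.0755 -0.0735 -0.0659  0.0743  0.0758  0.0766] y [-0.0055 -0.0042  0.0706  0.1301  0.132 ]
```

View pics/w2.png

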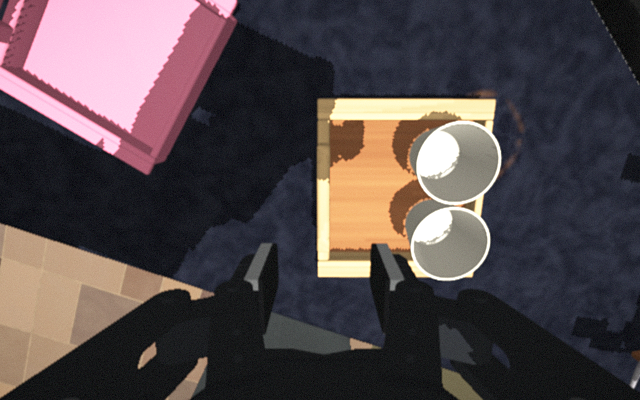

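The tray lies square under the gripper. The bar runs along image column 323, 1.4 mm to -y in the tool frame. Descending to grasp.

{"fn": "drive_tool", "kwargs": {"plan": [[0, -0.0015, 0.025, 0, 0, 0, 0], [0, 0, 0.025, 0, 0, 0, 0], [0, 0, 0.025, 0, 0, 0, 0], [0, 0, 0.025, 0, 0, 0, 0], [0, 0, 0.02, 0, 0, 0, 0], [0, 0, 0.01, 0, 0, 0, 0], [0, 0, 0.008, 0, 0, 0, 0], [0, 0, 0, 0, 0, 0, 0]]}}

```text
t: 4.3
tcp_pos: [0.3661, 0.3059, 0.032]
tool_rot: [0.904, 0.428, 0.0, -0.0]
force: [0.2, -1.0, 0.5]
finger_gap: 0.5
gripper_force: 0.0
```

{"fn": "drive_tool", "kwargs": {"plan": [[0, 0, 0, 0, 0, 0, -1], [0, 0, 0, 0, 0, 0, -1], [0, 0, 0, 0, 0, 0, -1], [0, 0, 0, 0, 0, 0, -1], [0, 0, 0, 0, 0, 0, -1], [0, 0, 0, 0, 0, 0, -1], [0, 0, 0, 0, 0, 0, -1], [0, 0, 0, 0, 0, 0, -1]], "newtons": 80}}

```text
t: 5.1
tcp_pos: [0.3663, 0.3061, 0.033]
tool_rot: [0.904, 0.428, 0.001, -0.0]
force: [0.2, -0.2, 6.6]
finger_gap: 0.101
gripper_force: 78.1
```

{"fn": "drive_tool", "kwargs": {"plan": [[0, 0, -0.003, 0, 0, 0, -1], [0, 0, -0.006, 0, 0, 0, -1], [0, 0, -0.01, 0, 0, 0, -1], [0, 0, -0.014, 0, 0, 0, -1], [0, 0, -0.018, 0, 0, 0, -1], [0, 0, -0.018, 0, 0, 0, -1], [0, 0, -0.014, 0, 0, 0, -1], [0, 0, -0.01, 0, 0, 0, -1], [0, 0, -0.006, 0, 0, 0, -1], [0, 0, -0.003, 0, 0, 0, -1]]}}

```text
t: 6.1
tcp_pos: [0.3657, 0.3058, 0.1345]
tool_rot: [0.904, 0.428, 0.0, -0.0]
force: [0.7, -0.4, -2.8]
finger_gap: 0.107
gripper_force: 78.2
```

{"fn": "drive_tool", "kwargs": {"plan": [[0, 0, 0, 0, 0, 0, -1], [0, 0, 0, 0, 0, 0, -1], [0, 0, 0, 0, 0, 0, -1]]}}

```text
t: 6.4
tcp_pos: [0.3654, 0.3056, 0.1334]
tool_rot: [0.904, 0.428, -0.001, 0.0]
force: [0.4, 0.1, -3.0]
finger_gap: 0.105
gripper_force: 78.2
```

Run:
```python
from h import *
d=snap("wrist");s=manip.sense();P=cloud(d);np.savez("w3.npz",P=P,im=d["image"],pos=s["tcp_pos"],rot=s["tool_rot"])
print(np.round(s["tcp_pos"],4),np.round(s["tool_rot"],4),np.round(s["force"],2),np.round(s["ft_torque"],3))
Q=P.reshape(-1,3);Q=Q[np.isfinite(Q).all(1)];T=R.from_quat(s["tool_rot"]).inv().apply(Q-s["tcp_pos"])
# tray in tool frame: z tool ~ +.032 at underside, rim ~ +.008
m=(T[:,1]>-.02)&(T[:,1]<.15)&(abs(T[:,0])<.1)&(T[:,2]<.04)&(T[:,2]>-.04)
T=T[m]
left=T[(T[:,0]>.060)&(T[:,0]<.0767)&(T[:,2]<.02)&(T[:,2]>-.005)&(T[:,1]>.02)]
c=np.polyfit(left[:,1],left[:,2],1);print("left rim z(y) slope deg",np.degrees(c[0]),"z at y=0",c[1],len(left))
for a in np.arange(-.005,.14,.02):
    k=T[(abs(T[:,1]-a)<.01)&(T[:,2]>-.005)&(T[:,2]<.02)]
    kk=k[k[:,0]>.03]; 
    print(round(a,3),"x edge +",np.percentile(kk[:,0],[50,97,99]).round(4) if len(kk) else None, "x edge -",np.percentile(k[k[:,0]<-.03][:,0],[1,3]).round(4) if (k[:,0]<-.03).any() else None)
r=T[(T[:,2]>-.005)&(T[:,2]<.02)];print("y",np.percentile(r[:,1],[1,97,99]).round(4))
```

```text
[0.3655 0.3056 0.1335] [ 9.038e-01  4.279e-01 -7.000e-04  0.000e+00] [-0.55 -0.06 -4.03] [0.176 0.264 0.032]
left rim z(y) slope deg 0.18341055602343823 z at y=0 0.008898904710873208 10994
-0.005 x edge + [0.0605 0.0762 0.0768] x edge - None
0.015 x edge + [0.0692 0.0766 0.077 ] x edge - None
0.035 x edge + [0.0692 0.0766 0.077 ] x edge - None
0.055 x edge + [0.0692 0.0766 0.077 ] x edge - None
0.075 x edge + [0.0628 0.0762 0.0769] x edge - None
0.095 x edge + [0.0685 0.0765 0.077 ] x edge - None
0.115 x edge + [0.0485 0.0758 0.0766] x edge - [-0.0467 -0.0459]
0.135 x edge + [0.0592 0.0606 0.0606] x edge - None
y [-0.0104  0.1206  0.1216]
```

The tray hangs level and square, centred on the tool to within about 0.5 mm. I'll raise it and stop in front of the rack mouth to measure.

{"fn": "drive_tool", "kwargs": {"plan": [[0, 0, -0.004, 0, 0, 0.3, -1], [0, 0, -0.008, 0, 0, 0.5, -1], [0, 0, -0.014, 0, 0, 0.7, -1], [0, 0, -0.016, 0, 0, 0.7, -1], [0, 0, -0.016, 0, 0, 0.7, -1], [0, 0, -0.016, 0, 0, 0.7, -1], [0, 0, -0.016, 0, 0, 0.7, -1], [0, 0, -0.014, 0, 0, 0.7, -1], [0, 0, -0.008, 0, 0, 0.5, -1], [0, 0, -0.004, 0, 0, 0.2, -1]]}}

```text
t: 7.45
tcp_pos: [0.3659, 0.3059, 0.251]
tool_rot: [0.924, 0.382, 0.001, -0.0]
force: [-0.3, 0.1, -3.2]
finger_gap: 0.101
gripper_force: 78.2
```

{"fn": "drive_tool", "kwargs": {"plan": [[-0.002, 0.002, 0, 0, 0, 0, -1], [-0.004, 0.006, 0, 0, 0, 0, -1], [-0.007, 0.011, 0, 0, 0, 0, -1], [-0.008, 0.015, 0, 0, 0, 0, -1], [-0.009, 0.016, 0, 0, 0, 0, -1], [-0.009, 0.016, 0, 0, 0, 0, -1], [-0.008, 0.015, 0, 0, 0, 0, -1], [-0.007, 0.011, 0, 0, 0, 0, -1], [-0.004, 0.006, 0, 0, 0, 0, -1], [-0.002, 0.002, 0, 0, 0, 0, -1]]}}

```text
t: 8.45
tcp_pos: [0.3939, 0.1915, 0.2497]
tool_rot: [0.924, 0.382, -0.001, -0.0]
force: [-0.7, -0.3, -2.9]
finger_gap: 0.107
gripper_force: 78.1
```

{"fn": "drive_tool", "kwargs": {"plan": [[0, 0, 0, 0, 0, 0, -1], [0, 0, 0, 0, 0, 0, -1], [0, 0, 0, 0, 0, 0, -1]]}}

```text
t: 8.75
tcp_pos: [0.3939, 0.193, 0.25]
tool_rot: [0.924, 0.383, 0.0, -0.0]
force: [-1.2, 0.6, -3.5]
finger_gap: 0.1
gripper_force: 78.1
```

Run:
```python
from h import *
d=snap("wrist");s=manip.sense();P=cloud(d);np.savez("w4.npz",P=P,im=d["image"],pos=s["tcp_pos"],rot=s["tool_rot"])
print(s["t"],np.round(s["tcp_pos"],4),np.round(s["tool_rot"],4),np.round(s["force"],2))
cv2.imwrite("pics/w4.png",d["image"][...,::-1])
```

```text
8.8 [0.3938 0.1931 0.25  ] [ 9.238e-01  3.829e-01  0.000e+00 -1.000e-04] [ 0.49 -0.05 -1.8 ]
```

View pics/w4.png

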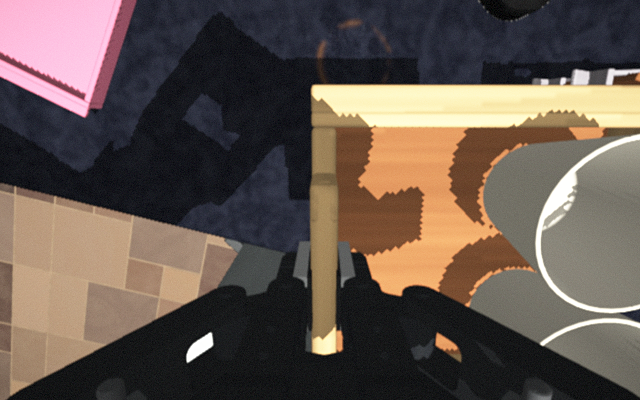

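The wrist view shows the tray well gripped, bar at (323,250), both cups standing, and the rack hidden behind it. I'll use the fixed cameras, correcting them with the known tray pose.

```bash
cat >> h.py <<'E'
def inl(Q,p):
    c,s=np.cos(p[2]),np.sin(p[2]);d=Q[:,:2]-p[:2];return np.c_[c*d[:,0]+s*d[:,1],-s*d[:,0]+c*d[:,1],Q[:,2]]
def rackfit(P,p0,t=.011,dz=0):
    Q=near(P,p0,.14);Q=Q[(Q[:,2]>.107+dz)&(Q[:,2]<.117+dz)];L=inl(Q,p0);Q=Q[(L[:,0]>-.085)&(abs(L[:,1])<.1)]
    return fit(Q,[(0,1,[(-.08,.08,.0795,.0795+t),(-.08,.08,-.0795-t,-.0795),(.069,.08,-.0795-t,.0795+t)])],p0),Q
E
python3 - <<'E'
from h import *
for n in ("scene","side"):
    d=snap(n);np.savez(n+"1.npz",P=cloud(d),im=d["image"])
s=manip.sense();tr=s["tcp_pos"]+R.from_quat(s["tool_rot"]).apply([0,.065,.032]);print("tray true",tr.round(4))
for n in ("scene1","side1","scene0","side0","w1"):
    P=np.load(n+".npz")["P"]
    if n[-2:]!="w1" and n[-1]=="1":
        Q=near(P-[0,0,tr[2]],tr,.11);x,f=fit(Q,TR,(tr[0],tr[1],np.radians(-45)));print(n,"tray",x[:2].round(4),np.degrees(x[2]).round(2),f.round(2),np.histogram(Q[:,2],np.arange(.01,.06,.004))[0])
    for t in (.006,.010,.014):
        try:
            (x,f),Q=rackfit(P,(.616,-.029,-np.pi/4),t);print(n,t,x[:2].round(4),np.degrees(x[2]).round(2),f.round(3),len(Q))
        except Exception as e: print(n,e)
    L=inl(Q,x);b=L[abs(L[:,0])<.06]
    print("  y hist",np.histogram(b[:,1],np.r_[-.1:-.07:.002])[0],np.histogram(b[:,1],np.r_[.07:.1:.002])[0]); b=L[abs(L[:,1])<.07];print("  x hist",np.histogram(b[:,0],np.r_[.06:.09:.002])[0])
E
```

```text
tray true [0.4399 0.1471 0.218 ]
scene1 tray [0.4383 0.144 ] -44.28 4.24 [ 38  43 157 170  52  58  63  60  89  71  83  68]
scene1 0.006 [ 0.6135 -0.0242] -43.65 0.665 352
scene1 0.01 [ 0.6138 -0.0238] -43.52 0.468 352
scene1 0.014 [ 0.6141 -0.0235] -43.53 0.416 352
  y hist [ 0  0  1  4  5 13 12 18 12  9 10  6  9 13] [ 6  6  5 14  8 12 13  9  8  9  3  3  0  0]
  x hist [ 0  0  1  0  0  0 27  0 26 20  4  0  0  0]
side1 tray [0.4402 0.1462] -44.38 4.35 [ 94 114 298 208  73  93  91 104 122 116 104 115]
side1 0.006 [ 0.6163 -0.0236] -43.59 0.485 623
side1 0.01 [ 0.6168 -0.0231] -43.59 0.328 623
side1 0.014 [ 0.6167 -0.0232] -43.66 0.313 623
  y hist [ 0  0  0  0  5 23 33 25 27 24 15  9 14 15] [ 7  9 12 18 18 28 20 19 17 12  8  0  0  0]
  x hist [ 0  0  1  0 11 22 24 28 27 31  7  0  0  0]
scene0 0.006 [ 0.6132 -0.0247] -43.43 0.624 354
scene0 0.01 [ 0.6134 -0.0245] -43.47 0.428 354
scene0 0.014 [ 0.6134 -0.0246] -43.45 0.387 354
  y hist [ 0  0  0  1  4 15 13 15 18 18  5  9 10  6] [ 4  5  6 10 16  8 13 13  6  9  7  4  0  0]
  x hist [ 0  0  0  0  0  0 25  1 24 23  2  0  0  0]
side0 0.006 [ 0.6163 -0.0235] -43.35 0.504 617
side0 0.01 [ 0.6169 -0.023 ] -43.04 0.335 617
side0 0.014 [ 0.6167 -0.0231] -43.25 0.32 617
  y hist [ 0  0  0  0  4 25 33 27 23 25 14 11 15 15] [ 9 14  9 16 23 14 27 21 15 13  4  3  0  0]
  x hist [ 0  0  0  0  8 23 25 26 24 35  6  0  0  0]
w1 0.006 [ 0.6204 -0.0185] -40.31 0.42 1296
w1 0.01 [ 0.619  -0.0155] -38.58 0.142 1296
w1 0.014 [ 0.6153 -0.0104] -36.62 0.073 1296
  y hist [  0   0  19  39  74  85 113 107 122 106  83  37   8   0] [ 0  0  7 21 48 68 69 82 70 26 14  0  0  0]
  x hist [0 0 0 0 0 0 0 0 0 0 0 0 0 0]
```

Run:
```python
from h import *
p0=(.6158,-.0222,np.radians(-44.2))
def line(L,lo,hi):
    m=(L[:,0]>-.075)&(L[:,0]<.06)&(L[:,1]>lo)&(L[:,1]<hi);x,y=L[m,0],L[m,1];k=np.ones(len(x),bool)
    for _ in range(5): c=np.polyfit(x[k],y[k],1);r=abs(y-np.polyval(c,x));k=r<max(2*r[k].std(),.001)
    return np.degrees(c[0]).round(2),c[1].round(4),k.sum(),(x.min().round(3),x.max().round(3))
for n in ("w1","scene0","side0","scene1","side1"):
    P=np.load(n+".npz")["P"];dz=.0017 if n=="w1" else 0
    Q=near(P,p0,.16);L=inl(Q,p0);L[:,2]-=dz
    T=L[(L[:,2]>.109)&(L[:,2]<.116)]
    print(n,"left",line(T,.07,.1),"right",line(T,-.1,-.07))
    if n=="w1":
        # runner/lip structure heights inside
        for lo,hi in ((.06,.0795),(-.0795,-.06)):
            k=L[(L[:,1]>lo)&(L[:,1]<hi)&(L[:,0]>-.13)&(L[:,2]>.05)]
            h,_,_=np.histogram2d(k[:,0],k[:,2],[np.r_[-.13:.08:.02],np.r_[.06:.14:.008]]);print(h.astype(int))
    # catches: points in front of mouth above .09
    for sg in (1,-1):
        k=L[(L[:,0]<-.085)&(L[:,0]>-.14)&(L[:,1]*sg>.05)&(L[:,1]*sg<.11)&(L[:,2]>.085)&(L[:,2]<.16)]
        if len(k): print("  catch",sg,len(k),np.percentile(k,[2,50,98],axis=0).round(4).tolist())
```

```text
w1 left (np.float64(-3.86), np.float64(0.0832), np.int64(64), (np.float64(-0.074), np.float64(-0.028))) right (np.float64(3.23), np.float64(-0.0795), np.int64(112), (np.float64(-0.073), np.float64(0.017)))
[[  0   0   0   0   0  16  45   0   0   0]
 [  0   0   0   0  51  51  44   0   0   0]
 [  0   0   0  51   7   0   0   0   0   0]
 [  0   0   0  22 142   0   0   0   0   0]
 [  0   0   0   0 123   0   0   0   0   0]
 [  0   0   0   0 109   0   0   0   0   0]
 [  0   0   0   0   0   0   0   0   0   0]
 [ 19   2   0   0   0   0   0   0   0   0]
 [  0   0   0   0   0   0   0   0   0   0]
 [  0   0   0   0   0   0   0   0   0   0]]
[[  0   0   0   0   0  19  47   0   0   0]
 [  0   0   0   3  69  69  46   0   0   0]
 [  0   0   0  43   3   0   0   0   0   0]
 [ 20   5   0  50 149  30  18   0   0   0]
 [ 50  23   0  17 176  63  42   0   0   0]
 [ 45  23   0  17 173  72  96   0   0   0]
 [ 44  19   0  20 108  31 141   0   0   0]
 [ 45  22   0   7 114  15  42   0   0   0]
 [ 43  28   0   1   0   0   0   0   0   0]
 [ 22   6   0   0   0   0   0   0   0   0]]
  catch 1 669 [[-0.1243, 0.0725,
[... 1055 characters left out ...]
(0.058))) right (np.float64(1.93), np.float64(-0.0857), np.int64(14), (np.float64(-0.068), np.float64(0.057)))
  catch 1 54 [[-0.1211, 0.0671, 0.0917], [-0.1026, 0.0788, 0.1049], [-0.0856, 0.0941, 0.1142]]
  catch -1 57 [[-0.1192, -0.101, 0.0935], [-0.1025, -0.0874, 0.1044], [-0.0873, -0.0693, 0.1155]]
side1 left (np.float64(0.89), np.float64(0.0819), np.int64(21), (np.float64(-0.068), np.float64(0.06))) right (np.float64(2.68), np.float64(-0.0837), np.int64(25), (np.float64(-0.069), np.float64(0.06)))
  catch 1 88 [[-0.1205, 0.0699, 0.0916], [-0.1036, 0.0812, 0.104], [-0.0878, 0.0938, 0.1141]]
  catch -1 103 [[-0.1184, -0.0947, 0.0915], [-0.103, -0.0861, 0.1048], [-0.0886, -0.0705, 0.1143]]
```

{"fn": "drive_tool", "kwargs": {"plan": [[0, 0.003, 0.003, 0, 0, -0.3, -1], [-0.001, 0.006, 0.008, 0, 0, -0.5, -1], [-0.0005, 0.009, 0.014, 0, 0, -0.5, -1], [0, 0.008, 0.018, 0, 0, 0, -1], [0, 0.005, 0.02, 0, 0, 0, -1], [0, 0.0033, 0.02, 0, 0, 0, -1], [0, 0, 0.02, 0, 0, 0, -1], [0, 0, 0.018, 0, 0, 0, -1], [0, 0, 0.012, 0, 0, 0, -1], [0, 0, 0.005, 0, 0, 0, -1]]}}

```text
t: 9.9
tcp_pos: [0.4173, 0.1672, 0.1104]
tool_rot: [0.92, 0.393, -0.001, -0.0]
force: [-0.4, -0.1, -3.7]
finger_gap: 0.105
gripper_force: 78.3
```

{"fn": "drive_tool", "kwargs": {"plan": [[0, 0, 0, 0, 0, 0, -1], [0, 0, 0, 0, 0, 0, -1], [0, 0, 0, 0, 0, 0, -1]]}}

```text
t: 10.2
tcp_pos: [0.4182, 0.1677, 0.1126]
tool_rot: [0.92, 0.393, 0.001, 0.0]
force: [0.3, -0.5, -3.6]
finger_gap: 0.102
gripper_force: 78.3
```

```bash
cat >> h.py <<'E'
RK=(.6158,-.0222,np.radians(-43.7))
def st(s=None):
    s=s or manip.sense();t=s["tcp_pos"]+R.from_quat(s["tool_rot"]).apply([0,.065,.033])
    ty=R.from_quat(s["tool_rot"]).apply([0,1,0])
    l=inl(np.array([t]),RK)[0];F=inl(np.array([s["force"]])+[[RK[0],RK[1],0]],RK)[0]
    print("t%.2f tray rack xyz mm"%s["t"],(l*1e3).round(2),"yaw",np.degrees(np.arctan2(ty[1],ty[0])).round(2),"pitch",np.degrees(ty[2]).round(2),"F",F.round(2),"M",np.round(s["ft_torque"],2))
E
python3 - <<'E'
from h import *
s=manip.sense();st(s);print(np.round(s["tcp_pos"],4))
tr=s["tcp_pos"]+R.from_quat(s["tool_rot"]).apply([0,.065,.033])
ims=[]
for n in ("scene","side"):
    d=snap(n);P=cloud(d);np.savez(n+"2.npz",P=P,im=d["image"])
    # same-height-band lateral comparison: rim (z .097-.105) of tray vs rack boards
    Q=near(P,tr,.12);Q[:,2]-=tr[2];x,f=fit(Q,TR,(tr[0],tr[1],RK[2]));print(n,"tray fit-true",(inl(np.r_[x[:2],0][None],RK)-inl(tr[None],RK)).round(4)[0,:2],np.degrees(x[2]).round(2))
    (y,f),_=rackfit(P,RK,.012);print("  rack fit",inl(np.r_[y[:2],0][None],RK)[0,:2].round(4),np.degrees(y[2]).round(2))
    f=4;im=d["image"]
    ims.append(cv2.resize(im[140:240,240:400] if n=="scene" else im[165:285,245:430],(640,400 if n=="scene" else 415),interpolation=cv2.INTER_CUBIC)[:300] if 0 else cv2.resize(im[150:235,255:395] if n=="scene" else im[175:280,260:430],(480,291 if n=="scene" else 296),interpolation=cv2.INTER_CUBIC))
cv2.imwrite("pics/ap.png",np.vstack(ims)[...,::-1])
E
```

```text
t10.20 tray rack xyz mm [-209.07    0.79   79.64] yaw -43.71 pitch 0.06 F [ 0.56 -0.12 -3.57] M [ 0.18  0.18 -0.07]
[0.4182 0.1677 0.1126]
scene tray fit-true [ 0.0007 -0.0033] -42.51
  rack fit [ 0.     -0.0032] -43.53
side tray fit-true [ 0.0009 -0.0013] -43.47
  rack fit [0.0012 0.0002] -43.35
```

View pics/ap.png

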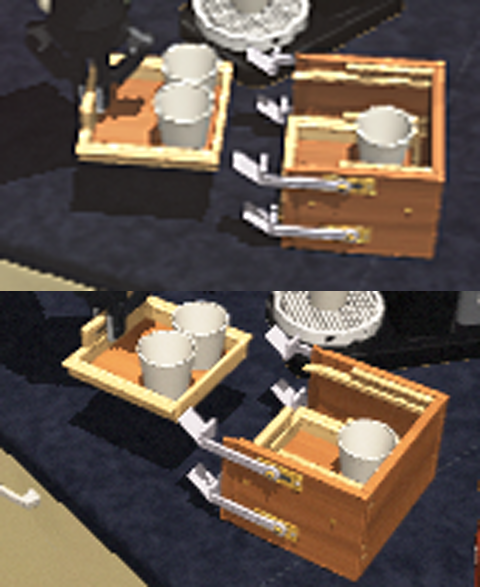

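Both views show the tray lined up before the mouth with its flanges at runner height, cups standing and all catches down. I'll feed it in slowly, watching the forces.

{"fn": "drive_tool", "kwargs": {"plan": [[0, 0.002, 0, 0, 0, 0, -1], [0, 0.004, 0, 0, 0, 0, -1], [0, 0.005, 0, 0, 0, 0, -1], [0, 0.005, 0, 0, 0, 0, -1], [0, 0.005, 0, 0, 0, 0, -1], [0, 0.005, 0, 0, 0, 0, -1], [0, 0.004, 0, 0, 0, 0, -1], [0, 0.003, 0, 0, 0, 0, -1], [0, 0.002, 0, 0, 0, 0, -1]]}}

```text
t: 11.2
tcp_pos: [0.442, 0.1434, 0.1117]
tool_rot: [0.92, 0.393, -0.001, -0.001]
force: [-1.5, 1.7, -4.5]
finger_gap: 0.102
gripper_force: 78.1
```

```bash
python3 -c "
from h import *
st()"
```

```text
t11.20 tray rack xyz mm [-175.1    -0.41   78.61] yaw -43.75 pitch -0.1 F [-2.28  0.17 -4.46] M [0.48 0.51 0.06]
```

{"fn": "drive_tool", "kwargs": {"plan": [[0, 0.003, 0, 0, 0, 0, -1], [0, 0.003, 0, 0, 0, 0, -1], [0, 0.003, 0, 0, 0, 0, -1], [0, 0.003, 0, 0, 0, 0, -1], [0, 0.003, 0, 0, 0, 0, -1], [0, 0.003, 0, 0, 0, 0, -1], [0, 0, 0, 0, 0, 0, -1]]}}

```text
t: 11.9
tcp_pos: [0.4572, 0.1306, 0.1122]
tool_rot: [0.92, 0.393, 0.001, 0.001]
force: [1.1, -1.1, -5.2]
finger_gap: 0.098
gripper_force: 78.1
```

```bash
python3 -c "
from h import *
st()
d=snap('side');L=inl(near(cloud(d),RK,.2),RK)
for sg in (1,-1):
    k=L[(L[:,0]<-.085)&(L[:,0]>-.14)&(L[:,1]*sg>.083)&(L[:,1]*sg<.11)&(L[:,2]>.085)&(L[:,2]<.16)];print(sg,len(k),np.percentile(k,[2,50,98],axis=0).round(4).tolist())
"
```

```text
t11.90 tray rack xyz mm [-155.2     0.86   79.3 ] yaw -43.74 pitch 0.1 F [ 1.61 -0.04 -5.24] M [ 0.17  0.14 -0.01]
1 39 [[-0.1163, 0.0832, 0.1039], [-0.1024, 0.0889, 0.1182], [-0.0875, 0.0966, 0.1304]]
-1 60 [[-0.1152, -0.0946, 0.1034], [-0.0992, -0.0903, 0.1182], [-0.086, -0.0832, 0.1294]]
```

Both catches are riding on the flanges, up about 16 mm. Continuing in.

{"fn": "drive_tool", "kwargs": {"plan": [[0, 0.002, 0, 0, 0, 0, -1], [0, 0.003, 0, 0, 0, 0, -1], [0, 0.003, 0, 0, 0, 0, -1], [0, 0.003, 0, 0, 0, 0, -1], [0, 0.003, 0, 0, 0, 0, -1], [0, 0.003, 0, 0, 0, 0, -1], [0, 0.003, 0, 0, 0, 0, -1], [0, 0.002, 0, 0, 0, 0, -1], [0, 0, 0, 0, 0, 0, -1]]}}

```text
t: 12.85
tcp_pos: [0.4723, 0.1155, 0.1121]
tool_rot: [0.92, 0.393, 0.0, 0.0]
force: [0.4, -0.9, -4.2]
finger_gap: 0.107
gripper_force: 78.1
```

```bash
python3 -c "
from h import *
st()"
```

```text
t12.85 tray rack xyz mm [-133.87    0.41   79.11] yaw -43.74 pitch 0.04 F [ 0.94 -0.36 -4.16] M [ 0.17  0.23 -0.01]
```

{"fn": "drive_tool", "kwargs": {"plan": [[0, 0.003, 0, 0, 0, 0, -1], [0, 0.003, 0, 0, 0, 0, -1], [0, 0.003, 0, 0, 0, 0, -1], [0, 0.003, 0, 0, 0, 0, -1], [0, 0.003, 0, 0, 0, 0, -1], [0, 0.003, 0, 0, 0, 0, -1], [0, 0.003, 0, 0, 0, 0, -1], [0, 0, 0, 0, 0, 0, -1], [0, 0, 0, 0, 0, 0, -1]]}}

```text
t: 13.75
tcp_pos: [0.4875, 0.1011, 0.1121]
tool_rot: [0.92, 0.393, 0.0, 0.0]
force: [0.7, -0.5, -4.9]
finger_gap: 0.104
gripper_force: 78.1
```

```bash
python3 -c "
from h import *
st()"
```

```text
t13.75 tray rack xyz mm [-112.97    0.47   79.14] yaw -43.73 pitch 0.05 F [ 0.81  0.1  -4.91] M [ 0.13  0.2  -0.01]
```

{"fn": "drive_tool", "kwargs": {"plan": [[0, 0.003, 0, 0, 0, 0, -1], [0, 0.003, 0, 0, 0, 0, -1], [0, 0.003, 0, 0, 0, 0, -1], [0, 0.003, 0, 0, 0, 0, -1], [0, 0.003, 0, 0, 0, 0, -1], [0, 0.003, 0, 0, 0, 0, -1], [0, 0.002, 0, 0, 0, 0, -1], [0, 0, 0, 0, 0, 0, -1], [0, 0, 0, 0, 0, 0, -1]]}}

```text
t: 14.65
tcp_pos: [0.5018, 0.0873, 0.1121]
tool_rot: [0.92, 0.393, 0.0, 0.0]
force: [1.0, 0.3, -4.9]
finger_gap: 0.108
gripper_force: 78.1
```

```bash
python3 -c "
from h import *
st()"
```

```text
t14.65 tray rack xyz mm [-93.04   0.4   79.14] yaw -43.72 pitch 0.05 F [ 0.54  0.94 -4.93] M [ 0.12  0.18 -0.02]
```

{"fn": "drive_tool", "kwargs": {"plan": [[0, 0.003, 0, 0, 0, 0, -1], [0, 0.003, 0, 0, 0, 0, -1], [0, 0.003, 0, 0, 0, 0, -1], [0, 0.003, 0, 0, 0, 0, -1], [0, 0.003, 0, 0, 0, 0, -1], [0, 0.003, 0, 0, 0, 0, -1], [0, 0.002, 0, 0, 0, 0, -1], [0, 0, 0, 0, 0, 0, -1], [0, 0, 0, 0, 0, 0, -1]]}}

```text
t: 15.55
tcp_pos: [0.5163, 0.0735, 0.1121]
tool_rot: [0.92, 0.393, 0.0, 0.0]
force: [1.0, 0.1, -4.4]
finger_gap: 0.104
gripper_force: 78.1
```

```bash
python3 -c "
from h import *
st()"
```

```text
t15.55 tray rack xyz mm [-73.01   0.38  79.14] yaw -43.72 pitch 0.05 F [ 0.61  0.75 -4.37] M [ 0.08  0.12 -0.04]
```

{"fn": "drive_tool", "kwargs": {"plan": [[0, 0.003, 0, 0, 0, 0, -1], [0, 0.003, 0, 0, 0, 0, -1], [0, 0.003, 0, 0, 0, 0, -1], [0, 0.003, 0, 0, 0, 0, -1], [0, 0.003, 0, 0, 0, 0, -1], [0, 0.003, 0, 0, 0, 0, -1], [0, 0.002, 0, 0, 0, 0, -1], [0, 0, 0, 0, 0, 0, -1], [0, 0, 0, 0, 0, 0, -1]]}}

```text
t: 16.45
tcp_pos: [0.5307, 0.0596, 0.1121]
tool_rot: [0.92, 0.393, 0.0, 0.0]
force: [0.5, 0.7, -5.0]
finger_gap: 0.105
gripper_force: 78.1
```

```bash
python3 -c "
from h import *
st()"
```

```text
t16.45 tray rack xyz mm [-53.01   0.36  79.12] yaw -43.73 pitch 0.05 F [-0.17  0.84 -5.03] M [0.19 0.16 0.01]
```

{"fn": "drive_tool", "kwargs": {"plan": [[0, 0.002, 0, 0, 0, 0, -1], [0, 0.002, 0, 0, 0, 0, -1], [0, 0.002, 0, 0, 0, 0, -1], [0, 0.002, 0, 0, 0, 0, -1], [0, 0.002, 0, 0, 0, 0, -1], [0, 0.002, 0, 0, 0, 0, -1], [0, 0.002, 0, 0, 0, 0, -1], [0, 0.002, 0, 0, 0, 0, -1], [0, 0, 0, 0, 0, 0, -1], [0, 0, 0, 0, 0, 0, -1]]}}

```text
t: 17.45
tcp_pos: [0.5423, 0.0485, 0.1121]
tool_rot: [0.92, 0.393, 0.0, 0.0]
force: [-0.3, -0.8, -4.6]
finger_gap: 0.104
gripper_force: 78.1
```

```bash
cat >> h.py <<'E'
def catches(names=("side","scene")):
    for n in names:
        L=inl(near(cloud(snap(n)),RK,.2),RK)
        for sg in (1,-1):
            k=L[(L[:,0]<-.085)&(L[:,0]>-.14)&(L[:,1]*sg>.07)&(L[:,1]*sg<.11)&(L[:,2]>.085)&(L[:,2]<.16)]
            print(n,sg,len(k),np.percentile(k,[5,50,98],axis=0).round(4).tolist())
E
python3 -c "
from h import *
st();catches()"
```

```text
t17.45 tray rack xyz mm [-36.97   0.32  79.14] yaw -43.72 pitch 0.05 F [ 0.36 -0.76 -4.61] M [0.11 0.18 0.04]
side 1 8 [[-0.1085, 0.073, 0.1055], [-0.0988, 0.0809, 0.1194], [-0.0859, 0.0952, 0.1254]]
side -1 108 [[-0.1146, -0.0931, 0.1034], [-0.1005, -0.0838, 0.1188], [-0.086, -0.0723, 0.1311]]Traceback (most recent call last):
  File "<string>", line 3, in <module>
    st();catches()
         ~~~~~~~^^
  File "h.py", line 57, in catches
    print(n,sg,len(k),np.percentile(k,[5,50,98],axis=0).round(4).tolist())
                      ~~~~~~~~~~~~~^^^^^^^^^^^^^^^^^^^^
    return _quantile_unchecked(
        a, q, axis, out, overwrite_input, method, keepdims, weights)
    return _ureduce(a,
                    func=_quantile_ureduce_func,
    ...<5 lines>...
                    overwrite_input=overwrite_input,
                    method=method)
    r = func(a, **kwargs)
    result = _quantile(arr,
                       quantiles=q,
    ...<2 lines>...
                       out=out,
                       weights=wgt)
    slices_having_nans = np.isnan(arr[-1, ...])
                                  ~~~^^^^^^^^^
IndexError: index -1 is out of bounds for axis 0 with size 0
```

{"fn": "drive_tool", "kwargs": {"plan": [[0, 0.002, 0, 0, 0, 0, -1], [0, 0.002, 0, 0, 0, 0, -1], [0, 0.002, 0, 0, 0, 0, -1], [0, 0.002, 0, 0, 0, 0, -1], [0, 0.002, 0, 0, 0, 0, -1], [0, 0.002, 0, 0, 0, 0, -1], [0, 0.002, 0, 0, 0, 0, -1], [0, 0.002, 0, 0, 0, 0, -1], [0, 0.002, 0, 0, 0, 0, -1], [0, 0, 0, 0, 0, 0, -1]]}}

```text
t: 18.55
tcp_pos: [0.5556, 0.036, 0.1123]
tool_rot: [0.92, 0.393, 0.001, 0.0]
force: [-0.3, -0.1, -3.3]
finger_gap: 0.102
gripper_force: 78.2
```

```bash
cat >> h.py <<'E'
def catches(names=("side","wrist")):
    for n in names:
        L=inl(near(cloud(snap(n)),RK,.2),RK)
        for sg in (1,-1):
            k=L[(L[:,0]<-.085)&(L[:,0]>-.14)&(L[:,1]*sg>.07)&(L[:,1]*sg<.11)&(L[:,2]>.085)&(L[:,2]<.16)]
            if len(k)>9: print(n,sg,len(k),np.percentile(k,[5,50,98],axis=0).round(4).tolist())
E
python3 -c "
from h import *
st();catches()
d=snap('wrist');cv2.imwrite('pics/w5.png',d['image'][...,::-1])"
```

```text
t18.55 tray rack xyz mm [-18.69   0.5   79.35] yaw -43.74 pitch 0.07 F [-0.18 -0.26 -3.31] M [ 0.09  0.19 -0.05]
side 1 19 [[-0.095, 0.0714, 0.098], [-0.0922, 0.0777, 0.1049], [-0.0883, 0.0889, 0.1125]]
side -1 105 [[-0.1187, -0.0942, 0.0938], [-0.1027, -0.0842, 0.1043], [-0.0861, -0.0713, 0.1129]]
wrist 1 6786 [[-0.1213, 0.0735, 0.0975], [-0.1076, 0.0845, 0.1072], [-0.0864, 0.0952, 0.1141]]
```

View pics/w5.png

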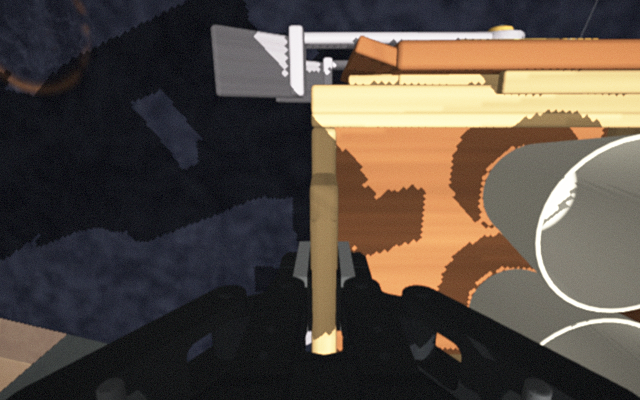

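The wrist view shows the left catch's nose at (297,60), fallen behind the flange end at (312,100). The right catch reads down too in the side cloud (top 0.113). I'll seat the tray on the runners, then ease it back.

{"fn": "drive_tool", "kwargs": {"plan": [[0, 0, 0.0005, 0, 0, 0, -1], [0, 0, 0.0005, 0, 0, 0, -1], [0, 0, 0, 0, 0, 0, -1], [0, 0, 0, 0, 0, 0, -1]]}}

```text
t: 19.1
tcp_pos: [0.5549, 0.0364, 0.1111]
tool_rot: [0.92, 0.393, 0.0, 0.0]
force: [0.1, 0.5, -1.7]
finger_gap: 0.103
gripper_force: 78.5
```

```bash
python3 -c "
from h import *
st()"
```

```text
t19.10 tray rack xyz mm [-19.54   0.29  78.15] yaw -43.72 pitch 0.01 F [-0.26  0.4  -1.72] M [0.18 0.05 0.05]
```

{"fn": "drive_tool", "kwargs": {"plan": [[0, -0.0005, 0, 0, 0, 0, -1], [0, -0.0005, 0, 0, 0, 0, -1], [0, -0.0005, 0, 0, 0, 0, -1], [0, -0.0005, 0, 0, 0, 0, -1], [0, 0, 0, 0, 0, 0, -1], [0, 0, 0, 0, 0, 0, -1]]}}

```text
t: 19.7
tcp_pos: [0.5539, 0.0376, 0.1111]
tool_rot: [0.919, 0.393, 0.0, 0.0]
force: [1.8, -0.8, -2.4]
finger_gap: 0.104
gripper_force: 78.3
```

```bash
python3 -c "
from h import *
st()"
```

```text
t19.70 tray rack xyz mm [-21.     0.48  78.19] yaw -43.7 pitch 0.06 F [ 1.85  0.62 -2.36] M [-0.02 -0.15  0.11]
```

{"fn": "drive_tool", "kwargs": {"plan": [[0, -0.0004, 0, 0, 0, 0, -1], [0, -0.0004, 0, 0, 0, 0, -1], [0, 0, 0, 0, 0, 0, -1], [0, 0, 0, 0, 0, 0, -1]]}}

```text
t: 20.1
tcp_pos: [0.5538, 0.0377, 0.1112]
tool_rot: [0.919, 0.393, 0.001, 0.001]
force: [3.3, -3.5, -4.0]
finger_gap: 0.103
gripper_force: 78.3
```

```bash
python3 -c "
from h import *
st()"
```

```text
t20.10 tray rack xyz mm [-21.15   0.51  78.3 ] yaw -43.7 pitch 0.12 F [ 4.8  -0.31 -3.97] M [-0.43 -0.45  0.15]
```

It's bearing on the catches at 4.8 N. I'll ease back a little further.

{"fn": "drive_tool", "kwargs": {"plan": [[0, -0.0003, 0, 0, 0, 0, -1], [0, 0, 0, 0, 0, 0, -1], [0, 0, 0, 0, 0, 0, -1]]}}

```text
t: 20.4
tcp_pos: [0.5538, 0.0378, 0.1111]
tool_rot: [0.919, 0.393, 0.001, 0.001]
force: [3.7, -4.3, -5.0]
finger_gap: 0.101
gripper_force: 78.3
```

```bash
python3 -c "
from h import *
st()"
```

```text
t20.40 tray rack xyz mm [-21.16   0.54  78.31] yaw -43.7 pitch 0.15 F [ 5.61 -0.58 -4.99] M [-0.46 -0.46  0.11]
```

{"fn": "drive_tool", "kwargs": {"plan": [[0, -0.0003, 0, 0, 0, 0, -1], [0, -0.0002, 0, 0, 0, 0, -1], [0, 0, 0, 0, 0, 0, -1], [0, 0, 0, 0, 0, 0, -1], [0, 0, 0, 0, 0, 0, -1]]}}

```text
t: 20.9
tcp_pos: [0.5538, 0.0378, 0.1112]
tool_rot: [0.919, 0.393, 0.001, 0.001]
force: [3.8, -4.7, -4.3]
finger_gap: 0.101
gripper_force: 78.3
```

```bash
python3 -c "
from h import *
st();catches();st()"
```

```text
t20.90 tray rack xyz mm [-21.14   0.55  78.42] yaw -43.69 pitch 0.2 F [ 6.  -0.8 -4.3] M [-0.72 -0.55  0.21]
side 1 19 [[-0.1027, 0.0707, 0.0955], [-0.0936, 0.0752, 0.1039], [-0.0882, 0.0913, 0.1124]]
side -1 107 [[-0.1184, -0.0938, 0.0948], [-0.1033, -0.0845, 0.1042], [-0.0864, -0.0708, 0.1136]]
wrist 1 6949 [[-0.1213, 0.0733, 0.0974], [-0.1074, 0.0843, 0.1072], [-0.0864, 0.0951, 0.1142]]
t21.00 tray rack xyz mm [-21.19   0.54  78.44] yaw -43.7 pitch 0.2 F [ 6.21 -1.27 -4.35] M [-0.7  -0.55  0.2 ]
```

{"fn": "drive_tool", "kwargs": {"plan": [[0, -0.0003, 0, 0, 0, 0, -1], [0, -0.0002, 0, 0, 0, 0, -1], [0, 0, 0, 0, 0, 0, -1], [0, 0, 0, 0, 0, 0, -1], [0, 0, 0, 0, 0, 0, -1], [0, 0, 0, 0, 0, 0, -1], [0, 0, 0, 0, 0, 0, -1]]}}

```text
t: 21.7
tcp_pos: [0.5538, 0.0378, 0.1113]
tool_rot: [0.919, 0.393, 0.001, 0.002]
force: [4.8, -6.6, -4.0]
finger_gap: 0.104
gripper_force: 78.3
```

```bash
python3 -c "
from h import *
st()
manip.snapshot('side');st()"
```

```text
t21.70 tray rack xyz mm [-21.13   0.59  78.62] yaw -43.69 pitch 0.26 F [ 8.07 -1.43 -3.99] M [-0.83 -0.6   0.13]
t21.75 tray rack xyz mm [-21.15   0.55  78.59] yaw -43.69 pitch 0.25 F [ 7.72 -2.19 -5.03] M [-0.92 -0.53  0.13]
```

The tug reached about 7.5 N and both catches held. I'll relax the pull, release and withdraw upward.

{"fn": "drive_tool", "kwargs": {"plan": [[0, 0.0005, 0, 0, 0, 0, -1], [0, 0.0005, 0, 0, 0, 0, -1], [0, 0.0005, 0, 0, 0, 0, -1], [0, 0.0004, 0, 0, 0, 0, -1], [0, 0, 0, 0, 0, 0, -1], [0, 0, 0, 0, 0, 0, -1]]}}

```text
t: 22.35
tcp_pos: [0.5538, 0.0377, 0.1111]
tool_rot: [0.92, 0.393, 0.001, 0.0]
force: [4.3, -3.7, -5.0]
finger_gap: 0.102
gripper_force: 78.4
```

```bash
python3 -c "
from h import *
st()"
```

```text
t22.35 tray rack xyz mm [-21.17   0.51  78.21] yaw -43.72 pitch 0.07 F [ 5.66  0.35 -4.98] M [-0.4  -0.57  0.17]
```

{"fn": "drive_tool", "kwargs": {"plan": [[0, 0, 0, 0, 0, 0, -0.7], [0, 0, 0, 0, 0, 0, -0.5], [0, 0, 0, 0, 0, 0, -0.3], [0, 0, 0, 0, 0, 0, -0.2], [0, 0, 0, 0, 0, 0, -0.2], [0, 0, 0, 0, 0, 0, -0.2], [0, 0, 0, 0, 0, 0, -0.2]], "newtons": 20}}

```text
t: 23.05
tcp_pos: [0.5532, 0.038, 0.111]
tool_rot: [0.92, 0.393, -0.0, -0.0]
force: [-0.6, 0.0, -1.0]
finger_gap: 0.399
gripper_force: 0.0
```

```bash
python3 -c "
from h import *
st()"
```

```text
t23.05 tray rack xyz mm [-21.84   0.22  78.  ] yaw -43.72 pitch -0.01 F [-0.47 -0.4  -1.03] M [-0.02  0.    0.04]
```

{"fn": "drive_tool", "kwargs": {"plan": [[0, 0, -0.005, 0, 0, 0, -0.2], [0, 0, -0.01, 0, 0, 0, -0.2], [0, 0, -0.015, 0, 0, 0, -0.2], [0, 0, -0.02, 0, 0, 0, -0.2], [0, 0, -0.02, 0, 0, 0, -0.2], [0, 0, -0.02, 0, 0, 0, -0.2], [0, 0, -0.02, 0, 0, 0, -0.2], [0, 0, -0.02, 0, 0, 0, -0.2], [0, 0, 0, 0, 0, 0, -0.2], [0, 0, 0, 0, 0, 0, -0.2]]}}

```text
t: 24.05
tcp_pos: [0.5533, 0.0379, 0.2417]
tool_rot: [0.92, 0.393, 0.001, 0.0]
force: [-0.1, 0.4, -1.1]
finger_gap: 0.401
gripper_force: 0.0
```

```bash
python3 -c "
from h import *
st();catches(('scene','side','wrist'))
d=snap('wrist');e=snap('side')
cv2.imwrite('pics/end.png',np.vstack([cv2.resize(d['image'],(480,300)),cv2.resize(e['image'][165:285,260:430],(425,300))[:, :425] if 0 else cv2.resize(e['image'][165:285,240:432],(480,300),interpolation=cv2.INTER_CUBIC)])[...,::-1])"
```

```text
t24.05 tray rack xyz mm [-21.69   0.26 208.73] yaw -43.72 pitch 0.06 F [-0.33  0.22 -1.14] M [-0.03  0.01  0.07]
scene 1 49 [[-0.1196, 0.0704, 0.0938], [-0.1022, 0.0806, 0.1035], [-0.0875, 0.0944, 0.1135]]
scene -1 63 [[-0.1189, -0.0962, 0.0942], [-0.102, -0.0872, 0.104], [-0.0858, -0.0713, 0.1148]]
side 1 81 [[-0.119, 0.0711, 0.0946], [-0.1041, 0.0829, 0.1053], [-0.0878, 0.0941, 0.114]]
side -1 107 [[-0.1179, -0.0935, 0.0938], [-0.1026, -0.085, 0.104], [-0.0858, -0.0711, 0.1136]]
wrist 1 1590 [[-0.1214, 0.0733, 0.0969], [-0.1066, 0.084, 0.1064], [-0.0863, 0.0952, 0.1142]]
wrist -1 893 [[-0.1192, -0.0905, 0.0963], [-0.1046, -0.0813, 0.1054], [-0.0861, -0.0704, 0.114]]
```

View pics/end.png

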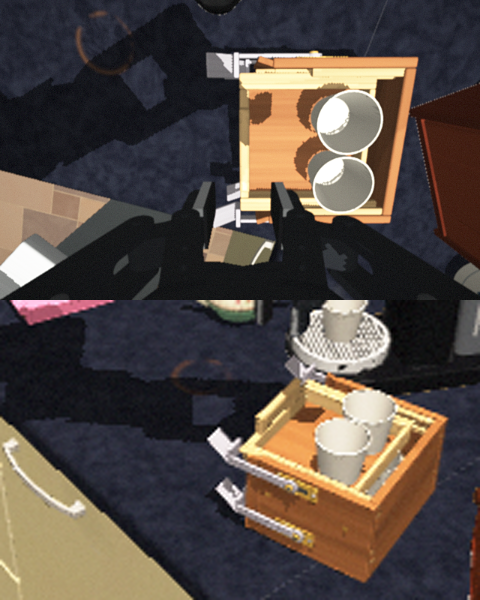

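The tray is in the upper tier with both cups standing. Both catches are down (wrist view 235,65 and 232,212), and the gripper is clear.

```bash
python3 -c "
from station import manip
print(manip.sign_off())"
```

```text
the job is handed in; nothing more can be done
None
```

The wooden tray is in the rack's upper tier with both catches down behind it: they held a tug that settled at about 7.5 N (one reading 8.1 N, above the 6 N asked but within 6 to 9 N), both cups are standing, and the job was handed in at about 24 s.

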